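# Close the cake box

### The job

Two identical open cardboard cake boxes stand on the table; close the one that has a bun in it. First fold its short flap down flat, and only then fold the long lid flap down over it until that is flat too; let go of it and do not touch the empty box.

Things in the scene. Friction and masses are not known exactly. Their poses are not given: they have to be found in the camera images.
- cake_box: Open brown cardboard box with a golden bun in it, fixed to the table: 100 (its x) x 100 (its y) x 80 mm tall, walls 3 mm. Origin: centre of its underside; z up; its -x side roughly faces the robot. Both flaps stand up at the start: the short one on its -x side, the lid flap on its +x side. The bun stays below the rim.
- short_flap (a joint): Angle of the cake box's short flap, rad: 0 = flat over the opening, 1.57 = upright, more = leaning outwards. Hinged along the box's top edge at x = -50, z = 81.5 mm (box frame), parallel to y; 45 mm from hinge to free edge, 94 wide, 3 thick. Stiff crease, about 0.025 N m: stays where left; a light push with closed fingers folds it.
- lid_flap (a joint): Angle of the cake box's long lid flap, rad: 0 = flat over the whole opening, 1.57 = upright, more = leaning outwards. Hinged along the box's top edge at x = +50, z = 85 mm (box frame), parallel to y; 98 mm from hinge to free edge, 100 wide, 3 thick. Stiff crease, about 0.035 N m: stays where left.
- spare_box: A second box of the same make, size and axes, also with both flaps standing up (at 1.45 to 1.85 rad), but empty. It is not to be touched. Fixed to the table; origin at the centre of its underside.
Mind the look-alikes: they are no part of the job. Leave any green or purple look-alike of the cake_box alone.

How it is judged (in metres and radians):
On the way:
1. the short flap is folded down flat while the lid flap still stands open (value of joint short_flap below 0.175 rad and value of joint lid_flap above 0.7 rad), for 0.1 s.
At the end, for the whole second after the job is handed in: The short flap and the lid flap of the box with the bun are both folded down to within 0.175 rad (10 degrees) of flat, and at rest (value of joint each of short_flap, lid_flap below 0.175 rad and velocity of joint lid_flap below 0.1 rad/s); the robot touches nothing.
It fails at once if the robot touches the empty box or its flaps with more than 1 N (contact force between spare_box and the fingers above 1 N or contact force between spare_box and the arm above 1 N).
It also fails if it takes over 43 s, if anything falls off the work surface, if the arm or the gripper's body presses on something with over 40 N, if the wrist force passes 120 N, or if a joint passes its speed limit or range.

### The arm

A 6-joint arm with a two-finger parallel gripper is mounted at the origin on the work surface. World frame = base frame: x ahead of the robot, y to its left, z up, the work surface at z = 0. Lengths are in mm, angles in rad, forces in N, time in s.
With the tool pointing down it reaches from about 350 to 975 mm from the base axis. Payload 7.1 kg.
Tool frame: the origin (TCP) lies midway between the tips of the shut fingers; the grasp point (between the pads) lies 19 mm behind it; z points along the fingers, x is the direction in which the jaws open and shut, and the axes are right-handed (so a half turn about z gives the same grasp; the last joint's range is limited). The gripper opens to 88 mm and grips with 3 to 60 N. Pads are 20 mm wide; open, the fingers measure 115 mm over their backs; the gripper's body (75 mm by 178 mm) begins 61 mm behind the grasp point.
Start: joints at [1.237, 0.423, 1.63, -0, 1.089, -0.019], TCP at [193.484, 594.28, 222.675] pointing down, gripper open.
Joint ranges: [-3, 3], [-0.9, 2.11], [0.09, 2.58], [-1.31, 4.45], [0.11, 2.69], [-2.54, 2.54]. Speed limits (rad/s): [2.39, 2.39, 3.01, 3.14, 3.14, 3.14].

### API

Orientations are given as a rotation vector (axis times angle).
In Python, from workcell import telemetry, imaging, ticket gives the robot as it stands.
- The arm moves only by the tool jog_arm, never from a script. Its arguments are lists of equal length, an entry for each row: "travel": the shift along the world's x, y, z in units of 400 mm (1.0 is 400 mm), a list of three; "dr": the turn, a rotation vector about the world's x, y, z in units of 90 degrees (1.0 is 90 degrees), a list of three. In form: {"travel": [[tx, ty, tz], ...], "dr": [[wx, wy, wz], ...]}. A call has exactly 10 rows; each row is the pose to reach, as a shift and turn from the pose measured when the call began; what a row does not reach only later rows make up. A row lasts 1/10 s, in which the tool goes at most 50 mm and 8.59 degrees, less where a joint would pass 70% of its speed; a pose out of reach is approached as far as the arm can. A call with a number of a shift or a turn outside -1 to 1 is refused whole. A call with a gripper value outside its range is refused whole. "hand" is the opening, from -1 (shut) to 1 (fully open), set as the call begins (left out, the last holds). The fingers move at their own pace and stop on an object; the grip force is fixed at half the most. Time passes only in rows, so rows that repeat a pose let the fingers close, or fill a call up. It gives the time, the measured TCP pose, the force and the opening at its end, in the units of the state.
- telemetry.get_obs(): the state, without advancing time (a new reading comes with each control period).
- imaging.get_image(name): name is "scene" or "top" or "wrist"; returns a dict with "pixels" (420x560x3 uint8, red, green, blue), "range_z" (420x560 float32, mm along the optical axis (not along the pixel's ray), 0 where there is no reading), "fx", "fy", "cx", "cy" (pixels), "extrinsics" (4x4, takes a point from world to camera coordinates). Camera axes: x right, y down, z forward; pixel columns grow to the right and rows downward; lengths in mm; the calibration is good to about 2 mm. A picture is of the moment at which its call begins.
- ticket.close_job(): hands the job in, once; it reports no verdict.
The state is a dict: "t": time; "qpos": joint angles; "qvel": joint speeds; "joint_torque": joint torques, N m; "ee_pos": TCP position; "orientation": TCP orientation; "ft_force": force on the tool from outside, world axes, zero at the start; "moment": the same for the moment, N m; "width": finger opening in mm.
Only numpy, scipy, OpenCV 4.12 (cv2) and the standard library are available. Lean on these libraries where they do the work, as an engineer would, in place of code of your own. Each camera call takes 0.05 s, during which the arm holds its last target. There are 200 camera calls.

## Working session

There is one attempt and no reset: what is moved stays moved. The work goes in short steps, Python scripts to look and compute and a tool call to move; the robot and the scene stay as the last step left them, time stands still between calls to the robot, and variables do not carry over. Pictures are saved under pics/ and viewed, about 8 in all and at most 12, crops included, and the job is handed in when it is done.

Besides the shell and the picture viewer there is one more tool, called after "Request:" as name(argument=value, ...), one argument or row to a line, values as JSON. jog_arm: Moves the arm, as the interface text tells. Its arguments: {"type":"object","properties":{"travel":{"type":"array"},"dr":{"type":"array"},"hand":{"type":"number"}},"required":["travel","dr"]}

```bash
mkdir -p pics
cat > h.py <<'E'
import numpy as np, cv2
from workcell import telemetry, imaging, ticket
def snap(n,f=None):
    d=imaging.get_image(n)
    if f: cv2.imwrite('pics/'+f,d['pixels'][:,:,::-1])
    return d
def cloud(d):
    z=d['range_z'].astype(float); v,u=np.mgrid[:z.shape[0],:z.shape[1]]
    p=np.stack([(u-d['cx'])/d['fx']*z,(v-d['cy'])/d['fy']*z,z],-1)
    E=d['extrinsics']; w=(p-E[:3,3])@E[:3,:3]
    w[z<=0]=np.nan
    return w
E
python3 - <<'E'
from h import *
import pickle
a=snap('top','top1.png'); b=snap('scene','scene1.png')
pickle.dump((a,b),open('d.pkl','wb'))
cv2.imwrite('pics/both1.png',cv2.resize(np.hstack([a['pixels'],b['pixels']])[:,:,::-1],(800,300),interpolation=cv2.INTER_AREA))
print(telemetry.get_obs())
E
```

```text
{'t': 0.1, 'qpos': array([ 1.23699356e+00,  4.23767847e-01,  1.63061695e+00, -4.47528496e-06,
        1.08862729e+00, -1.90122963e-02]), 'qvel': array([-0.00036893, -0.00166917, -0.00313506,  0.00011126, -0.00077318,
        0.00185086]), 'joint_torque': array([-6.18787180e-05, -5.45614707e+01, -2.74323213e+01,  6.45688525e-02,
        1.88411109e-02,  1.67080685e-05]), 'ee_pos': array([193.32525522, 593.80458889, 221.97597954]), 'orientation': array([ 2.54152248e+00,  1.84530296e+00, -1.82477860e-03]), 'ft_force': array([-0.67822468, -0.07682974, -0.14674015]), 'moment': array([-0.01663943,  0.0399574 , -0.01756862]), 'width': 87.22113194820967}
```

View pics/top1.png

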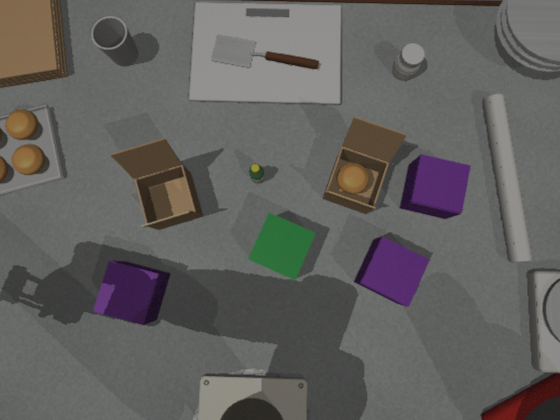

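View pics/scene1.png

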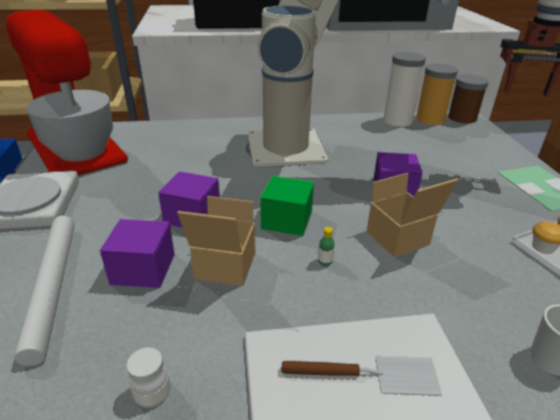

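The top view shows the bun box at about (358,180), with its lid flap towards (373,138). The empty box is at (165,195). A purple block stands close to the bun box at (436,186), another at (393,270), and a green one at (283,245).

Run:
```python
from h import *
import pickle
a,b=pickle.load(open('d.pkl','rb'))
W=cloud(a); 
for uv in [(358,180),(283,245),(393,270),(436,186),(165,195),(340,203),(373,138),(257,172)]: print(uv,W[uv[1],uv[0]].round())
R,T=a['extrinsics'][:3,:3],a['extrinsics'][:3,3]; print('cam',(-R.T@T).round(), (-b['extrinsics'][:3,:3].T@b['extrinsics'][:3,3]).round())
c0=W[180,358][:2]
P=[];C=[]
for d in (a,b):
    w=cloud(d).reshape(-1,3); px=cv2.cvtColor(d['pixels'],cv2.COLOR_RGB2HSV).reshape(-1,3)
    m=(np.hypot(*(w[:,:2]-c0).T)<140)&(w[:,2]>8)&(px[:,0]<25)&(px[:,1]>60)
    P.append(w[m])
for p in P:
    print(len(p),p.min(0).round(),p.max(0).round())
    print(np.histogram(p[:,2],bins=np.arange(0,200,10))[0])
# scene: outer +x face and lid normals by PCA
p=P[1]
for lo,hi in [(10,75),(95,190)]:
    q=p[(p[:,2]>lo)&(p[:,2]<hi)]; 
    r=cv2.minAreaRect(q[:,:2].astype(np.float32)); print(lo,hi,len(q),r)
for f,p in zip('ab',P):
  for z in range(10,190,10):
    q=p[abs(p[:,2]-z)<5]
    if len(q)>5: print(f,z,len(q),np.array(cv2.minAreaRect(q[:,:2].astype(np.float32))[0]).round(), np.array(cv2.boxPoints(cv2.minAreaRect(q[:,:2].astype(np.float32)))).round().tolist())
pickle.dump(P,open('p.pkl','wb'))
```

```text
(358, 180) [ 511. -202.   59.]
(283, 245) [372. -52.  87.]
(393, 270) [ 331. -266.   81.]
(436, 186) [ 497. -351.   85.]
(165, 195) [478. 209.   3.]
(340, 203) [ 468. -170.   19.]
(373, 138) [ 574. -216.  141.]
(257, 172) [519.   5.  73.]
cam [330. -61. 897.] [1187. -181.  602.]
3780 [ 444. -266.    8.] [ 601. -133.  182.]
[ 22 116 121 131 271 675 278 265 153 163 169 182 256 168 181 188 194 237
  10]
4922 [ 446. -268.    8.] [ 603. -135.  182.]
[ 38 244 246 267 273 313 310 339 299 372 378 385 356 196 196 202 213 246
  49]
10 75 1807 ((514.9111328125, -196.6470947265625), (101.04438781738281, 103.63750457763672), 71.50184631347656)
95 190 2416 ((523.7516479492188, -199.98776245117188), (100.96467590332031, 138.43783569335938), 71.9040756225586)
a 10 77 [ 512. -197.] [[451.0, -225.0], [544.0, -255.0], [572.0, -168.0], [479.0, -138.0]]
a 20 125 [ 512. -195.] [[450.0, -227.0], [544.0, -257.0], [574.0, -163.0], [479.0, -134.0]]
a 30 127 [ 512. -195.] [[451.0, -225.0], [544.0, -255.0], [574.0, -166.0], [480.0, -135.0]]
a 40 161 [ 512. -195.] [[450.0, -226.0], [544.0, -257.0], [574.0, -165.
[... 2282 characters left out ...]
556.0, -263.0], [588.0, -168.0], [477.0, -130.0]]
b 120 394 [ 517. -197.] [[443.0, -225.0], [558.0, -264.0], [590.0, -169.0], [475.0, -130.0]]
b 130 263 [ 518. -197.] [[443.0, -224.0], [561.0, -264.0], [593.0, -170.0], [474.0, -130.0]]
b 140 199 [ 577. -217.] [[559.0, -264.0], [564.0, -266.0], [595.0, -170.0], [590.0, -169.0]]
b 150 198 [ 579. -218.] [[561.0, -264.0], [566.0, -266.0], [598.0, -172.0], [592.0, -170.0]]
b 160 203 [ 583. -219.] [[565.0, -266.0], [570.0, -267.0], [600.0, -172.0], [595.0, -170.0]]
b 170 223 [ 585. -220.] [[566.0, -266.0], [571.0, -268.0], [603.0, -173.0], [599.0, -172.0]]
b 180 183 [ 587. -221.] [[569.0, -267.0], [574.0, -269.0], [605.0, -174.0], [599.0, -172.0]]
```

Request:
jog_arm(
  travel=[
    [0.32, -0.985, 0.07],
    [0.32, -0.985, 0.07],
    [0.32, -0.985, 0.07],
    [0.32, -0.985, 0.07],
    [0.32, -0.985, 0.07],
    [0.32, -0.985, 0.07],
    [0.32, -0.985, 0.07],
    [0.32, -0.985, 0.07],
    [0.32, -0.985, 0.07],
    [0.32, -0.985, 0.07],
  ],
  dr=[
    [0, 0, 0],
    [0, 0, 0],
    [0, 0, 0],
    [0, 0, 0],
    [0, 0, 0],
    [0, 0, 0],
    [0, 0, 0],
    [0, 0, 0],
    [0, 0, 0],
    [0, 0, 0],
  ],
  hand=-1,
)

```text
t: 1.1
ee_pos: [321.6, 198.0, 250.1]
orientation: [2.545, 1.84, -0.001]
ft_force: [-0.5, 0.0, 0.4]
width: 11.2
```

Request:
jog_arm(
  travel=[
    [0.255, -0.91, -0.05],
    [0.255, -0.91, -0.05],
    [0.255, -0.91, -0.05],
    [0.255, -0.91, -0.05],
    [0.255, -0.91, -0.05],
    [0.255, -0.91, -0.05],
    [0.255, -0.91, -0.05],
    [0.255, -0.91, -0.05],
    [0.255, -0.91, -0.05],
    [0.255, -0.91, -0.05],
  ],
  dr=[
    [0, 0, 0],
    [0, 0, 0],
    [0, 0, 0],
    [0, 0, 0],
    [0, 0, 0],
    [0, 0, 0],
    [0, 0, 0],
    [0, 0, 0],
    [0, 0, 0],
    [0, 0, 0],
  ],
)

```text
t: 2.1
ee_pos: [423.8, -165.4, 229.5]
orientation: [-2.546, -1.84, 0.002]
ft_force: [-0.3, 0.2, -0.5]
width: 0.6
```

Request:
jog_arm(
  travel=[
    [0, 0, -0.1],
    [0, 0, -0.2],
    [0, 0, -0.3],
    [0, 0, -0.3],
    [0.024, -0.008, -0.3],
    [0.047, -0.016, -0.3],
    [0.071, -0.024, -0.3],
    [0.095, -0.031, -0.3],
    [0.119, -0.039, -0.3],
    [0.142, -0.047, -0.3],
  ],
  dr=[
    [0, 0, 0],
    [0, 0, 0],
    [0, 0, 0],
    [0, 0, 0],
    [0, 0, 0],
    [0, 0, 0],
    [0, 0, 0],
    [0, 0, 0],
    [0, 0, 0],
    [0, 0, 0],
  ],
)

```text
t: 3.1
ee_pos: [481.6, -184.6, 109.9]
orientation: [2.547, 1.84, -0.002]
ft_force: [-1.0, 1.2, -0.2]
width: 0.3
```

Run:
```python
from h import *
snap('scene','s2.png'); print(telemetry.get_obs()['ft_force'])
```

```text
[ 0.42819382 -0.49948448  0.42679749]
```

View pics/s2.png

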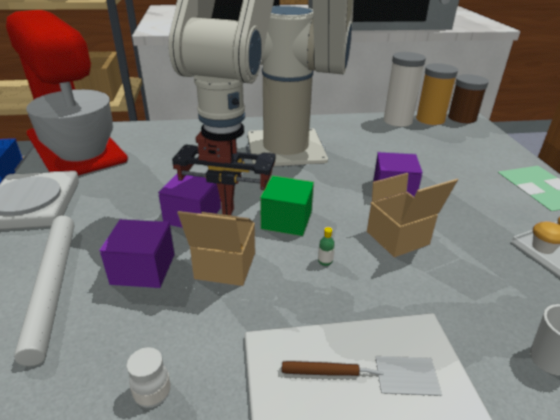

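The lid at (215,230) still stands, and the short flap has gone down behind it under the fingers at (225,205).

Request:
jog_arm(
  travel=[
    [0.012, -0.004, -0.01],
    [0.02, -0.007, -0.02],
    [0.028, -0.009, -0.032],
    [0.036, -0.012, -0.045],
    [0.042, -0.014, -0.055],
    [0.045, -0.015, -0.062],
    [0.045, -0.015, -0.067],
    [0.045, -0.015, -0.067],
    [0.045, -0.015, -0.067],
    [0.045, -0.015, -0.067],
  ],
  dr=[
    [0, 0, 0],
    [0, 0, 0],
    [0, 0, 0],
    [0, 0, 0],
    [0, 0, 0],
    [0, 0, 0],
    [0, 0, 0],
    [0, 0, 0],
    [0, 0, 0],
    [0, 0, 0],
  ],
)

```text
t: 4.15
ee_pos: [501.5, -191.4, 83.4]
orientation: [2.545, 1.838, 0.001]
ft_force: [1.1, -1.3, 0.3]
width: 0.6
```

Run:
```python
from h import *
a=snap('top'); w=snap('wrist')
cv2.imwrite('pics/t3.png',np.hstack([cv2.resize(a['pixels'][90:240,290:490],(400,300)),cv2.resize(w['pixels'],(400,300))])[:,:,::-1])
o=telemetry.get_obs();print(o['ft_force'],o['ee_pos'])
```

```text
[0.97804722 0.57323605 2.06748416] [ 501.48070218 -191.35821682   83.37231269]
```

View pics/t3.png

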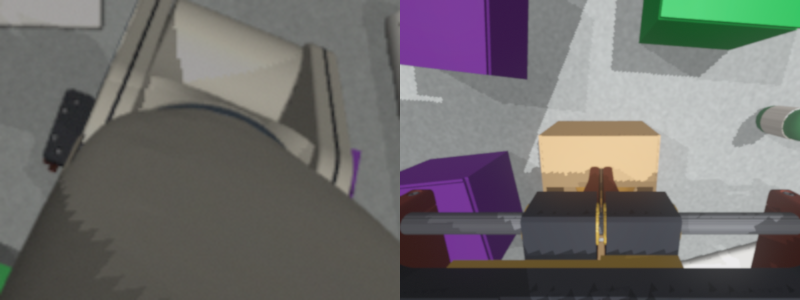

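The wrist crop shows the short flap lying flat on the box at about (600,160). I'll lift and measure both flaps by depth.

Request:
jog_arm(
  travel=[
    [0, 0, 0.1],
    [-0.02, 0.007, 0.2],
    [-0.05, 0.016, 0.3],
    [-0.1, 0.03, 0.4],
    [-0.15, 0.05, 0.45],
    [-0.15, 0.05, 0.45],
    [-0.15, 0.05, 0.45],
    [-0.15, 0.05, 0.45],
    [-0.15, 0.05, 0.45],
    [-0.15, 0.05, 0.45],
  ],
  dr=[
    [0, 0, 0],
    [0, 0, 0],
    [0, 0, 0],
    [0, 0, 0],
    [0, 0, 0],
    [0, 0, 0],
    [0, 0, 0],
    [0, 0, 0],
    [0, 0, 0],
    [0, 0, 0],
  ],
)

```text
t: 5.25
ee_pos: [441.5, -171.3, 262.2]
orientation: [2.546, 1.839, -0.001]
ft_force: [-0.3, -0.5, -0.6]
width: 0.4
```

```bash
cat >> h.py <<'E'
def prof(names=('wrist','scene','top')):
    for n in names:
        d=snap(n); w=cloud(d).reshape(-1,3)-[514,-196,0]; h=cv2.cvtColor(d['pixels'],cv2.COLOR_RGB2HSV).reshape(-1,3)
        bx=w[:,0]*.949-w[:,1]*.314; by=w[:,0]*.314+w[:,1]*.949
        print(n)
        for y in (-25,0,25):
            m=(abs(by-y)<8)&(w[:,2]>70)&(w[:,2]<200)&(h[:,0]<25)&(h[:,1]>60)
            print(y,[(x,int(s.sum()),round(float(np.median(w[s,2])),1)) for x in range(-65,105,10) if (s:=m&(abs(bx-x)<5)).sum()>3])
E
python3 - <<'E'
from h import *
prof()
E
```

```text
wrist
-25 [(-55, 45, 78.7), (-45, 94, 83.1), (-35, 101, 82.9), (-25, 99, 82.7), (-15, 85, 82.8), (-5, 32, 82.9)]
0 [(-55, 44, 78.4), (-45, 99, 82.8), (-35, 99, 82.7), (-25, 99, 83.0), (-15, 29, 82.5), (65, 58, 157.3), (75, 122, 172.6)]
25 [(-55, 44, 78.2), (-45, 100, 82.8), (-35, 98, 82.8), (-25, 103, 82.8), (-15, 75, 82.8), (-5, 28, 82.5)]
scene
-25 [(45, 34, 77.1), (55, 98, 99.5), (65, 105, 133.7), (75, 108, 168.2)]
0 [(45, 35, 76.5), (55, 102, 100.7), (65, 106, 136.8), (75, 104, 168.5)]
25 [(-45, 18, 83.9), (-35, 26, 84.3), (-25, 23, 84.1), (-15, 13, 83.5), (-5, 7, 83.5), (45, 34, 76.5), (55, 102, 98.1), (65, 113, 134.4), (75, 102, 168.8)]
top
-25 []
0 []
25 []
```

Short flap measures flat (all at 82.8 mm) and the lid still stands. Crossing over to the lid's far side.

Request:
jog_arm(
  travel=[
    [0.11, -0.037, 0],
    [0.22, -0.074, 0],
    [0.33, -0.111, 0],
    [0.44, -0.148, 0],
    [0.49, -0.165, 0],
    [0.49, -0.165, 0],
    [0.49, -0.165, -0.1],
    [0.49, -0.165, -0.2],
    [0.49, -0.165, -0.29],
    [0.49, -0.165, -0.29],
  ],
  dr=[
    [0, 0, 0],
    [0, 0, 0],
    [0, 0, 0],
    [0, 0, 0],
    [0, 0, 0],
    [0, 0, 0],
    [0, 0, 0],
    [0, 0, 0],
    [0, 0, 0],
    [0, 0, 0],
  ],
)

```text
t: 6.4
ee_pos: [632.9, -235.6, 141.4]
orientation: [-2.54, -1.835, 0.009]
ft_force: [-1.7, 0.7, 0.3]
width: 0.7
```

Request:
jog_arm(
  travel=[
    [-0.071, 0.024, 0],
    [-0.107, 0.035, 0],
    [-0.13, 0.043, 0],
    [-0.154, 0.051, 0],
    [-0.178, 0.059, 0],
    [-0.206, 0.068, 0],
    [-0.23, 0.076, 0],
    [-0.258, 0.086, 0],
    [-0.285, 0.094, 0],
    [-0.31, 0.102, 0],
  ],
  dr=[
    [0, 0, 0],
    [0, 0, 0],
    [0, 0, 0],
    [0, 0, 0],
    [0, 0, 0],
    [0, 0, 0],
    [0, 0, 0],
    [0, 0, 0],
    [0, 0, 0],
    [0, 0, 0],
  ],
)

```text
t: 7.4
ee_pos: [507.8, -194.4, 141.3]
orientation: [-2.54, -1.835, 0.01]
ft_force: [0.3, 0.5, -0.5]
width: 0.3
```

Run:
```python
from h import *
snap('scene','s4.png'); o=telemetry.get_obs();print(o['ft_force'],o['ee_pos'])
```

```text
[-0.84099152  0.50486026  0.75752629] [ 506.09684637 -193.83874768  141.04991659]
```

View pics/s4.png

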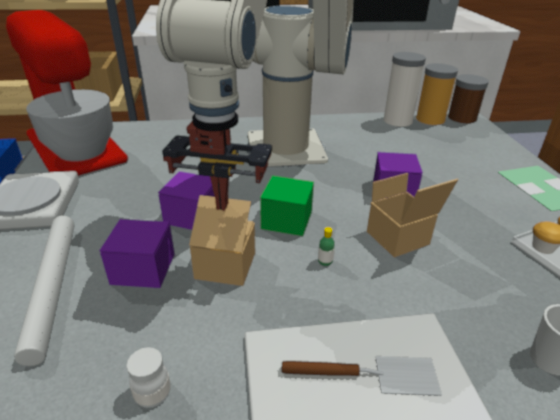

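The lid at (222,215) leans about half way over with the fingers on it. Pressing down.

Request:
jog_arm(
  travel=[
    [-0.02, 0.007, -0.015],
    [-0.025, 0.009, -0.03],
    [-0.028, 0.009, -0.05],
    [-0.028, 0.009, -0.07],
    [-0.028, 0.009, -0.09],
    [-0.028, 0.009, -0.11],
    [-0.028, 0.009, -0.125],
    [-0.028, 0.009, -0.136],
    [-0.028, 0.009, -0.136],
    [-0.028, 0.009, -0.136],
  ],
  dr=[
    [0, 0, 0],
    [0, 0, 0],
    [0, 0, 0],
    [0, 0, 0],
    [0, 0, 0],
    [0, 0, 0],
    [0, 0, 0],
    [0, 0, 0],
    [0, 0, 0],
    [0, 0, 0],
  ],
)

```text
t: 8.45
ee_pos: [494.7, -190.2, 86.8]
orientation: [-2.538, -1.834, 0.012]
ft_force: [-2.6, 0.6, 4.0]
width: 0.3
```

Request:
jog_arm(
  travel=[
    [0, 0, 0.05],
    [0, 0, 0.15],
    [0, 0, 0.25],
    [-0.05, 0.016, 0.35],
    [-0.15, 0.05, 0.45],
    [-0.2, 0.066, 0.45],
    [-0.2, 0.066, 0.45],
    [-0.2, 0.066, 0.45],
    [-0.2, 0.066, 0.45],
    [-0.2, 0.066, 0.45],
  ],
  dr=[
    [0, 0, 0],
    [0, 0, 0],
    [0, 0, 0],
    [0, 0, 0],
    [0, 0, 0],
    [0, 0, 0],
    [0, 0, 0],
    [0, 0, 0],
    [0, 0, 0],
    [0, 0, 0],
  ],
)

```text
t: 9.45
ee_pos: [415.3, -164.0, 266.1]
orientation: [-2.538, -1.833, 0.013]
ft_force: [-0.1, 0.2, 0.3]
width: 0.6
```

Run:
```python
from h import *
snap('scene','s5.png'); prof(('wrist','scene')); o=telemetry.get_obs();print(o['ft_force'],o['ee_pos'],o['t'])
```

```text
wrist
-25 [(-55, 47, 77.9), (-45, 90, 86.0), (-35, 66, 86.2), (-25, 59, 86.3), (-15, 31, 86.0), (-5, 6, 86.6)]
0 [(-55, 42, 76.8), (-45, 45, 84.5)]
25 [(-55, 46, 77.1), (-45, 95, 86.0), (-35, 64, 86.2), (-25, 61, 86.1), (-15, 38, 86.0), (-5, 12, 86.3)]
scene
-25 [(-45, 16, 87.9), (-35, 23, 87.7), (-25, 24, 87.6), (-15, 25, 87.6), (-5, 26, 87.7), (5, 25, 87.5), (15, 29, 87.7), (25, 28, 87.6), (35, 29, 87.7), (45, 71, 84.1), (55, 18, 77.9)]
0 [(-45, 17, 87.5), (-35, 25, 87.6), (-25, 23, 87.3), (-15, 26, 87.4), (-5, 27, 87.4), (5, 25, 87.4), (15, 28, 87.6), (25, 29, 87.2), (35, 31, 87.5), (45, 71, 84.2), (55, 15, 76.8)]
25 [(-45, 18, 87.3), (-35, 20, 87.4), (-25, 27, 87.3), (-15, 25, 87.6), (-5, 27, 87.3), (5, 27, 87.9), (15, 26, 87.5), (25, 29, 87.2), (35, 29, 87.1), (45, 72, 84.5), (55, 22, 78.3)]
[ 0.02471459 -0.25241807 -0.43883194] [ 414.99779285 -163.82760977  266.1075726 ] 9.6
```

View pics/s5.png

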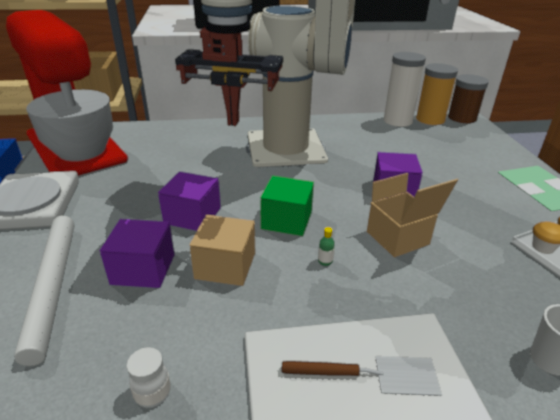

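The lid lies flat on the bun box at (224,240), level at about 87 mm over its whole length. The gripper is clear at (230,120), and the empty box at (403,215) looks untouched.

```bash
python3 -c "
from workcell import ticket; print(ticket.close_job())"
```

```text
the job is handed in; nothing more can be done
None
```

The bun box is closed and the job is handed in, at about 9.6 s on the robot's clock. No verdict was reported.

I folded the short flap flat with closed fingers while the lid still stood. Then I pushed the lid over from its far side, pressed it flat and backed away.

- **Short flap:** the wrist camera read it level at about 82.8 mm before I moved the lid, which was still upright at that point.
- **Lid:** it reads level along its whole length, about 87.5 mm in the scene camera and 86.2 mm in the wrist camera. That difference is within the 2 mm calibration.
- **Contact:** the force readings taken after each move never exceeded about 5 N, and the gripper ended clear of everything. I kept well away from the empty box, and it looks unchanged in the last picture.
- **Failed check:** the top camera's reading after the short-flap fold came back empty, probably because the arm was blocking its view. I used the other two cameras instead.

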